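# Load the tube shaker and start it at its lever-lock switch

## Task

Pick up the red tube rack and set it down, upright and without dropping it, flat in the empty yellow shaker cradle, and let go of it. Then start that cradle at the yellow lock-lever switch on the console: pull its eared steel collar up along the lever, throw the lever all the way over from the black dot to the green dot, and let the collar drop fully home again. Leave the blue rack, the blue switch, the bottle and the jar as they are.

Things in the scene. Friction and masses are not known exactly. Their poses are not given: they have to be found in the camera images.
- red_rack: the red tube rack, 110 (its x) x 60 (its y) x 50 mm high, a plastic lattice full of white-capped tubes fixed in it that reach 82 mm above its underside (cap cluster 100 x 52 mm); 0.25 to 0.5 kg. Origin: centre of its underside, z up. Stands on the table; a bottle stands off one short end, and a jar right against one half of a long side leaves only the other half free for a finger.
- blue_rack: the blue tube rack, 110 (its x) x 60 (its y) x 50 mm high, a plastic lattice full of white-capped tubes fixed in it that reach 82 mm above its underside (cap cluster 100 x 52 mm); 0.25 to 0.5 kg. Origin: centre of its underside, z up. It stands in the blue cradle and must stay there.
- yellow_cradle_floor (a point): centre of the pocket floor of the yellow shaker cradle, fixed to the table: white base 150 x 100 x 26 mm under a yellow tray, pocket 120 (x) by 70 mm (y), floor 40 mm above the table, lip 5 mm thick rising 8 mm above the floor. z up. A rack sits flat in it, long sides parallel, either way round. Empty at the start.
- blue_cradle_floor (a point): centre of the pocket floor of the blue shaker cradle, fixed to the table: white base 150 x 100 x 26 mm under a blue tray, pocket 120 (x) by 70 mm (y), floor 40 mm above the table, lip 5 mm thick rising 8 mm above the floor. z up. A rack sits flat in it, long sides parallel, either way round. Holds the blue rack. The cradles may have changed places.
- console: white switch console fixed to the table, 120 (x) x 170 (y) x 60 mm high; origin at the centre of its underside. On its top stand the yellow and the blue switch, 36 mm either side of its centre (their order varies).
- yellow_switch: lever-lock switch with a yellow base plate 90 (x) x 50 (y) x 6 mm fixed on the console top; origin: centre of the plate's underside, 60 mm above the table; x points from the black dot (OFF) to the green dot (ON). Two dark steel cheeks, within 11 mm either side of the lever plane and up to 48 mm above the origin, carry the stops that block the lowered collar.
- blue_switch: the same switch with a blue base plate and a blue ball on its lever; must not be operated.
- yellow_pivot (a point): pivot of the yellow lever, 12 mm above the underside of the yellow plate; axes as those of the yellow switch. The lever swings in the x-z plane about y through this point.
- yellow_tip (a point): centre of the yellow ball, 17 mm across, on the end of the yellow lever (steel rod 10 mm thick), 87.5 mm from the pivot.
- yellow_grip (a point): point on the centre line of the yellow switch's steel collar, 48 mm from the pivot when the collar is down; moves with it. z points up along the lever, y is the swing axis. The collar is 27 mm across and 34 mm long, from 20 mm below to 14 mm above this point; here two round yellow ears, 14 mm across, stick out along y, 32 mm over both: pinch them across y to lift the collar.
- yellow_lever (a joint): angle of the yellow lever in rad: 0 leans 0.52 rad from upright to the black dot (OFF), 0.52 is upright, 1.04 leans 0.52 rad to the green dot (fully ON). It stays where it is left (friction 0.06 N m). With the collar down it is locked at either end, with under 0.1 rad of play.
- yellow_collar (a joint): lift of the yellow collar along the lever in m: 0 fully down, 0.016 the upper stop. Lifted 9 mm or more it frees the lever for the whole swing. A spring pushes it down with 3 N at 0 and 7 N at 0.016; let go at the far end it drops behind the stops.
- blue_lever (a joint): angle of the blue lever, as for yellow; OFF near 0.
- bottle: closed green bottle with a blue cap, 52 mm across and 165 mm high, loose, off the far end of the red rack; origin at the centre of its underside.
- jar: closed white-lidded jar, 56 mm across and 75 mm high, loose, close beside one long side of the red rack, near one or the other end of that side; origin at the centre of its underside.

How it is judged:
On the way, in this order (a step that is already met when the one before it is completed fails the run):
1. the red rack sits in the yellow cradle, let go (x of red_rack in the frame of yellow_cradle_floor between -0.007 and 0.007 m and y of red_rack in the frame of yellow_cradle_floor between -0.007 and 0.007 m and z of red_rack in the frame of yellow_cradle_floor between -0.004 and 0.004 m and angle between the x axis of red_rack and the x axis of yellow_cradle_floor, either way round below 0.12 rad and angle between red_rack's own z axis and vertical below 0.06 rad and contact force between the fingers and red_rack below 0.2 N), for 0.2 s.
2. the yellow collar is pulled up (value of joint yellow_collar above 0.007 m), for 0.05 s.
3. the yellow lever is over at ON with its collar down (value of joint yellow_lever above 0.93 rad and value of joint yellow_collar below 0.003 m), for 0.2 s.
At the end, for the whole second after the job is handed in: Red rack at rest flat in the yellow pocket (7 mm per axis, 4 mm in height, 0.12 rad yaw either way round, 0.06 rad tilt); yellow lever beyond 0.93 rad with its collar within 3 mm of fully down; blue lever still below 0.15 rad (all of step 3 and x of red_rack in the frame of yellow_cradle_floor between -0.007 and 0.007 m and y of red_rack in the frame of yellow_cradle_floor between -0.007 and 0.007 m and z of red_rack in the frame of yellow_cradle_floor between -0.004 and 0.004 m and angle between the x axis of red_rack and the x axis of yellow_cradle_floor, either way round below 0.12 rad and angle between red_rack's own z axis and vertical below 0.06 rad and linear speed of red_rack below 0.02 m/s and value of joint blue_lever below 0.15 rad); the robot touches nothing.
It fails at once if the blue rack is shifted by more than 12 mm (distance of blue_rack from where it was at the start of the episode above 0.012 m).
It fails at once if the bottle or the jar is shifted by more than 20 mm or tipped (distance of any of bottle, jar from where it was at the start of the episode above 0.02 m or angle between any of bottle, jar's own z axis and vertical above 0.35 rad).
It fails at once if the blue lever is thrown (value of joint blue_lever above 0.15 rad).
It fails at once if the red rack is tipped by more than 0.6 rad (angle between red_rack's own z axis and vertical above 0.6 rad).
It fails at once if the red rack is dropped (moves faster than 0.6 m/s with no finger on it) (linear speed of red_rack above 0.6 m/s and contact force between the fingers and red_rack below 0.05 N).
It also fails if it takes over 61 s, if anything falls off the work surface, if the arm or the gripper's body presses on something with over 40 N, if the wrist force passes 120 N, or if a joint passes its speed limit or range.

## Robot

A 6-joint arm with a two-finger parallel gripper is mounted at the origin on the work surface. World frame = base frame: x ahead of the robot, y to its left, z up, the work surface at z = 0. Lengths are in m, angles in rad, forces in N, time in s.
With the tool pointing down it reaches from about 0.35 to 0.775 m from the base axis. Payload 7.3 kg.
Tool frame: the origin (TCP) lies at the very end of the fingers, on their centre line; the grasp point (between the pads) lies 19 mm behind it; z points along the fingers, y is the line along which they close (so a half turn about z gives the same grasp; the last joint's range is limited). The gripper opens to 92 mm and grips with 3 to 60 N. Pads are 19 mm wide; open, the fingers measure 130 mm over their backs; the gripper's body (75 mm by 190 mm) begins 47 mm behind the grasp point.
Start: joints at [1.126, 0.342, 1.524, -0, 1.275, -0.146], TCP at [0.155, 0.502, 0.199] pointing down, gripper open.
Joint ranges: [-2.53, 2.53], [-0.77, 2.02], [0.04, 2.7], [-1, 4.14], [0.28, 2.66], [-3.11, 3.11]. Speed limits (rad/s): [2.57, 2.57, 3.14, 3.14, 3.14, 3.14].

## Interface

Orientations are given as [roll, pitch, yaw] about the fixed x, y, z axes, in that order (R = Rz(yaw) Ry(pitch) Rx(roll)).
In Python, from cell import ctrl gives the robot as it stands. The module is installed in compiled form; this text tells all that it offers.
- The arm moves only by the tool arm_command, never from a script. Its argument "targets" is a list that holds one entry, the list of rows, each a list of 7 numbers: the shift along the tool's x, y, z in units of 0.12 m (1.0 is 0.12 m), then the turn, a rotation vector about the tool's x, y, z in units of 360 degrees (1.0 is 360 degrees), then the opening, from -1 (shut) to 1 (fully open). In form: [[[dx, dy, dz, wx, wy, wz, hand], ...]]. A call has 1 to 10 rows; each row shifts and turns the commanded pose from where the row before left it, along the tool's axes as they then stand; what a row does not reach is not made up. A row lasts 1/8 s, in which the tool goes at most 62.5 mm and 10.7 degrees, less where a joint would pass 70% of its speed; a pose out of reach is approached as far as the arm can. A call with a number of a shift or a turn outside -1 to 1 is refused whole. A call with a gripper value outside its range is refused whole. The fingers move at their own pace and stop on an object; "force" is the grip in N (left out, the last holds). Time passes only in rows, so rows that do not move let the fingers close. It gives the time, the measured TCP pose, the force, the opening and the grip force at its end, in the units of the state.
- ctrl.state(): the state, without advancing time (a new reading comes with each control period).
- ctrl.read_camera(name): name is "side" or "top" or "wrist"; returns a dict with "color" (384x512x3 uint8, red, green, blue), "z_map" (384x512 float32, m along the optical axis (not along the pixel's ray), 0 where there is no reading), "vertical_fov" (degrees; the focal length in pixels is half the picture's height over the tangent of half this angle, whatever the lens; pixels are square), "cx", "cy" (the principal point, pixels), "R" (3x3) and "t" (3): a world point X has camera coordinates R X + t. Camera axes: x right, y down, z forward; pixel columns grow to the right and rows downward; lengths in m; the calibration is good to about 2 mm. A picture is of the moment at which its call begins.
- ctrl.sign_off(): hands the job in; it is judged then, once.
The state is a dict: "time": time; "q": joint angles; "dq": joint speeds; "tau": joint torques, N m; "eef_pos": TCP position; "orientation": TCP orientation; "force": force on the tool from outside, world axes, zero at the start; "torque": the same for the moment, N m; "finger_gap": finger opening in m; "finger_force": force on a finger pad.
Only numpy, scipy, OpenCV 4.12 (cv2) and the standard library are available. Lean on these libraries where they do the work, as an engineer would, in place of code of your own. Each camera call takes 0.05 s, during which the arm holds its last target. There are 200 camera calls.

## Working session

There is one attempt and no reset: what is moved stays moved. The work goes in short steps, Python scripts to look and compute and a tool call to move; the robot and the scene stay as the last step left them, time stands still between calls to the robot, and variables do not carry over. Pictures are saved under pics/ and viewed, at most 10 in all, crops included, and the job is handed in when it is done.

Besides the shell and the picture viewer there is one more tool, called after "Call:" as name([rows], argument=value, ...), one row to a line, values as JSON. arm_command: Moves the arm, as the interface text tells. Shifts and turns lie within -1 to 1; 1 stands for 0.12 m of shift or 360 degrees of turn. Its arguments: {"type":"object","properties":{"targets":{"type":"array"},"force":{"type":"number"}},"required":["targets"]}

```bash
mkdir -p pics; cat > h.py <<'E'
import numpy as np, cv2
from cell import ctrl
def cam(n):
    c=ctrl.read_camera(n); c['f']=c['color'].shape[0]/2/np.tan(np.radians(c['vertical_fov'])/2); 
    c['R']=np.array(c['R']); c['t']=np.array(c['t']); return c
def cloud(c):
    z=c['z_map']; v,u=np.mgrid[:z.shape[0],:z.shape[1]]
    P=np.stack([(u-c['cx'])/c['f']*z,(v-c['cy'])/c['f']*z,z],-1)
    W=(P-c['t'])@c['R']; W[z<=0]=np.nan; return W
def save(c,name): cv2.imwrite('pics/'+name,cv2.cvtColor(c['color'],cv2.COLOR_RGB2BGR))
E
python3 - <<'E'
from h import *
cs=[cam('top'),cam('side')]
im=np.hstack([c['color'] for c in cs])
cv2.imwrite('pics/top0.png',cv2.cvtColor(cs[0]['color'],cv2.COLOR_RGB2BGR))
save(cs[1],'side0.png')
for c in cs: print(c['f'],c['cx'],c['cy'],c['R'].round(3).tolist(),c['t'].round(3),-c['R'].T@c['t'])
s=ctrl.state();print(s)
E
```

```text
398.8484586699885 260.67415435495406 187.39139410317696 [[0.067, -0.998, -0.003], [-0.977, -0.065, -0.204], [0.204, 0.017, -0.979]] [-0.077  0.56   1.088] [ 0.3307172  -0.05926255  1.1798371 ]
421.36273834506005 260.02023583795875 188.0810000736045 [[-0.992, -0.126, -0.023], [-0.042, 0.485, -0.873], [0.121, -0.865, -0.487]] [0.553 0.152 1.12 ] [0.41965799 0.96499434 0.69005499]
{'time': 0.1, 'q': array([ 1.12599133e+00,  3.42616236e-01,  1.52489095e+00, -2.14337778e-05,
        1.27540306e+00, -1.45997720e-01]), 'dq': array([-0.00127061, -0.00149185, -0.00166404, -0.00045814, -0.00148315,
       -0.00020777]), 'tau': array([ 2.36665393e-03, -4.31997728e+01, -2.44696230e+01,  7.20825372e-02,
        5.24606660e-02, -6.51111532e-05]), 'eef_pos': array([0.1543657 , 0.50138759, 0.19834425]), 'orientation': array([-3.14028609e+00, -1.71404240e-04,  2.84279152e+00]), 'force': array([-0.68580319, -0.54466093, -0.40743388]), 'torque': array([-0.04344113,  0.02798057, -0.05644056]), 'finger_force': 0.0, 'finger_gap': 0.09176104343944258}
```

View pics/top0.png

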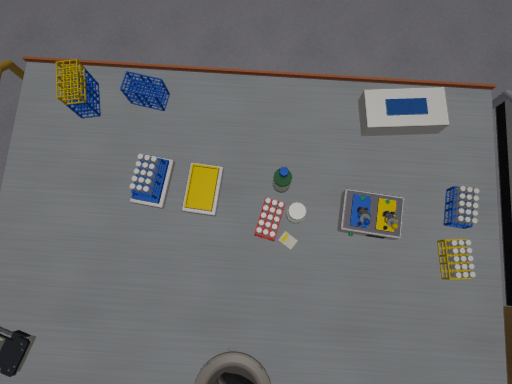

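View pics/side0.png

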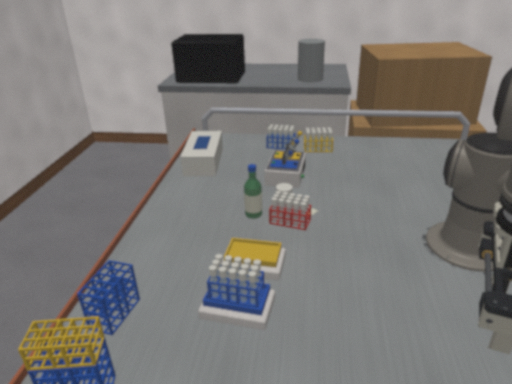

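The top view shows the red rack at (270,219), jar at (297,212), bottle at (282,180), the yellow cradle at (203,189) and the console at (373,214) with the yellow switch on its right half. The side view shows the same things, smaller. Next I measure them.

```bash
cat >> h.py <<'E'
def rayplane(c,uv,z):
    uv=np.atleast_2d(uv).astype(float)
    d=np.c_[(uv[:,0]-c['cx'])/c['f'],(uv[:,1]-c['cy'])/c['f'],np.ones(len(uv))]@c['R']
    o=-c['R'].T@c['t']; return o+d*((z-o[2])/d[:,2])[:,None]
def mask(c,lo,hi,smin,vmin,roi):
    h=cv2.cvtColor(c['color'],cv2.COLOR_RGB2HSV); m=cv2.inRange(h,(lo,smin,vmin),(hi,255,255))
    r=np.zeros_like(m); a,b,d,e=roi; r[b:e,a:d]=m[b:e,a:d]; return r
def rect(P):
    """min-area rectangle of world xy points: centre, sizes(long,short), angle of long axis"""
    r=cv2.minAreaRect((np.asarray(P)[:,:2]*1000).astype(np.float32)); b=cv2.boxPoints(r)
    e=[b[1]-b[0],b[2]-b[1]]; e.sort(key=lambda x:-np.hypot(*x))
    a=np.degrees(np.arctan2(e[0][1],e[0][0]))%180
    return np.round(r[0],1),np.round([np.hypot(*x) for x in e],1),round(float(a),1)
E
python3 - <<'E'
from h import *
c=cam('top');W=cloud(c)
def uv(m): v,u=np.nonzero(m); return np.c_[u,v]
def rep(n,m,z):
    p=uv(m); print(n,len(p),rect(rayplane(c,p,z)),'zmap',np.nanpercentile(W[m>0][:,2],[5,50,95]).round(3))
Y=mask(c,18,35,120,80,(175,155,230,225)); rep('cradle',Y,.048)
red=mask(c,0,8,90,60,(245,190,295,250))|mask(c,170,179,90,60,(245,190,295,250)); rep('red',red,.05)
yp=mask(c,18,35,120,80,(335,185,410,245)); rep('yplate',yp,.066)
bp=mask(c,100,130,120,50,(335,185,410,245)); rep('bplate',bp,.066)
g=mask(c,40,85,60,40,(335,185,410,245)); 
n,l,s,ce=cv2.connectedComponentsWithStats(g)
for i in range(1,n): print('green',s[i],rayplane(c,ce[i],.066).round(3))
h=(W[...,2]>.065)&(W[...,2]<.1)
m=np.zeros_like(Y);m[190:250,245:285]=h[190:250,245:285]*255
m[(cv2.cvtColor(c['color'],cv2.COLOR_RGB2HSV)[...,1]>60)]=0; rep('caps',m,.082)
m=np.zeros_like(Y);m[198:226,284:312]=h[198:226,284:312]*255; rep('jar',m,.075)
m=np.zeros_like(Y);m[160:200,265:300]=(W[160:200,265:300,2]>.12)*255; rep('bottle',m,.165)
b=mask(c,100,130,120,60,(270,160,300,185)); rep('cap',b,.165)
m=np.zeros_like(Y);m[180:245,330:412]=(abs(W[180:245,330:412,2]-.063)<.008)*255; rep('console',m,.062)
m=np.zeros_like(Y);m[180:245,330:412]=(W[180:245,330:412,2]>.09)*255; 
n,l,s,ce=cv2.connectedComponentsWithStats(m)
for i in range(1,n): print('lever',s[i],np.nanmean(W[l==i],0).round(3),np.nanmax(W[l==i],0).round(3))
crop=c['color'][150:250,170:420];cv2.imwrite('pics/crop.png',cv2.cvtColor(cv2.resize(crop,None,fx=3.2,fy=3.2,interpolation=cv2.INTER_CUBIC),cv2.COLOR_RGB2BGR))
E
```

```text
cradle 1224 (array([557.4, 131.9]), array([129.8,  80.9], dtype=float32), 175.5) zmap [0.037 0.041 0.05 ]
red 274 (array([476.3, -70. ]), array([113.5,  59.9], dtype=float32), 167.0) zmap [0.004 0.05  0.054]
yplate 460 (array([ 507.8, -400. ]), array([90.4, 59.7], dtype=float32), 175.5) zmap [0.063 0.067 0.154]
bplate 443 (array([ 514.6, -326.1]), array([90.1, 54.2], dtype=float32), 174.9) zmap [0.063 0.067 0.154]
green [360 196   4   4  11] [[ 0.552 -0.328  0.066]]
green [386 200   4   4  13] [[ 0.546 -0.4    0.066]]
green [348 232   5   4  18] [[ 0.448 -0.298  0.066]]
caps 380 (array([477.6, -69.9]), array([100.2,  52.1], dtype=float32), 167.5) zmap [0.073 0.082 0.086]
jar 248 (array([ 500.8, -144.8]), array([48.2, 47.3], dtype=float32), 156.9) zmap [0.071 0.075 0.079]
bottle 115 (array([583.1, -97.6]), array([35.1, 26.2], dtype=float32), 3.0) zmap [0.122 0.164 0.168]
cap 74 (array([589.1, -99.2]), array([24.7, 22.4], dtype=float32), 139.2) zmap [0.158 0.166 0.168]
console 2122 (array([ 510.4, -357.8]), array([169.8, 119.8], dtype=float32), 84.9) zmap [0.058 0.063 0.069]
lever [358 207  13  18 159] [ 0.491 -0.319  0.128] [ 0.519 -0.306  0.159]
lever [384 211  14  19 176] [ 0.485 -0.39   0.127] [ 0.512 -0.377  0.161]
```

View pics/crop.png

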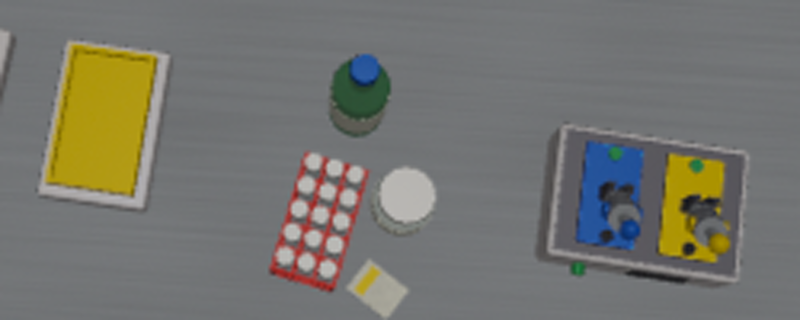

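The crop shows the jar beside the far half of the rack's right side, the bottle off the far end, and the green dots on the far (+x) side of the switches. I grasp the rack in its near half with the tool pointing down.

```bash
cat >> h.py <<'E'
from scipy.spatial.transform import Rotation as Ro
def plan(p,yaw):
    """units of move in present tool axes to get to p (m), tool down at yaw (deg)"""
    s=ctrl.state(); A=Ro.from_euler('xyz',s['orientation']); B=Ro.from_euler('xyz',[np.pi,0,np.radians(yaw)])
    d=A.inv().apply(np.array(p)-s['eef_pos'])/.12; w=(A.inv()*B).as_rotvec()/(2*np.pi)
    print('t',round(s['time'],2),'pos',s['eef_pos'].round(4),'rpy',np.degrees(s['orientation']).round(2),'gap',round(s['finger_gap'],4),'ff',round(s['finger_force'],2),'F',s['force'].round(1))
    print(' shift',d.round(3),'turn',w.round(4))
E
python3 - <<'E'
from h import *
plan([.467,-.068,.199],167.2)
c=cam('top')
h=cv2.cvtColor(c['color'],cv2.COLOR_RGB2HSV)
m=cv2.inRange(h,(0,0,140),(179,70,255));r=np.zeros_like(m);r[198:226,285:312]=m[198:226,285:312]
n,l,s,ce=cv2.connectedComponentsWithStats(r);i=1+np.argmax(s[1:,4]);v,u=np.nonzero(l==i)
P=rayplane(c,np.c_[u,v],.075);print('jar',s[i],rect(P))
a=np.radians(-12.8);print((rect(P)[0]-[477,-70])@np.array([[np.cos(a),-np.sin(a)],[np.sin(a),np.cos(a)]]))
E
```

```text
t 0.15 pos [0.1544 0.5015 0.1984] rpy [-1.7994e+02 -1.0000e-02  1.6288e+02] gap 0.0922 ff 0.0 F [-0.6 -0.3 -1.2]
 shift [-3.887e+00 -3.768e+00 -1.000e-03] turn [-0.0002 -0.     -0.012 ]
jar [288 202  18  18 239] (array([ 502.4, -145.2]), array([47.3, 46.1], dtype=float32), 48.2)
[ 41.42924062 -67.7038996 ]
```

Call:
arm_command([
  [[-0.33,-0.31,0,0,0,0,1],[-0.33,-0.31,0,0,0,0,1],[-0.33,-0.31,0,0,0,0,1],[-0.33,-0.31,0,0,0,0,1],[-0.33,-0.31,0,0,0,0,1],[-0.33,-0.31,0,0,0,0,1],[-0.33,-0.31,0,0,0,0,1],[-0.33,-0.31,0,0,0,0,1],[-0.33,-0.31,0,0,0,0,1],[-0.33,-0.31,0,0,0,0,1]],
], force=45)

```text
time: 1.45
eef_pos: [0.4241, 0.0279, 0.199]
orientation: [3.141, 0.0, 2.842]
force: [0.5, 0.6, -0.1]
finger_gap: 0.0919
finger_force: 0.0
```

Call:
arm_command([
  [[-0.3,-0.3,0,0,0,0,1],[-0.28,-0.3,0,0,0,0,1],[0,0,0,0,0,-0.012,1],[0,0,0,0,0,0,1]],
])

```text
time: 1.95
eef_pos: [0.4686, -0.06, 0.1985]
orientation: [3.141, -0.001, 2.917]
force: [-0.0, -0.4, 0.4]
finger_gap: 0.0919
finger_force: 0.0
```

```bash
python3 - <<'E'
from h import *
plan([.4653,-.0673,.024],167.2)
c=cam('wrist');save(c,'w1.png');print(c['R'].round(3).tolist(),-c['R'].T@c['t'])
W=cloud(c);h=cv2.cvtColor(c['color'],cv2.COLOR_RGB2HSV)
m=(cv2.inRange(h,(0,90,60),(8,255,255))|cv2.inRange(h,(170,90,60),(179,255,255)))>0
m&=(W[...,2]>.042)&(W[...,2]<.056); print(m.sum(),rect(W[m]))
v,u=np.nonzero(m);print(rect(rayplane(c,np.c_[u,v],.05)))
w=(h[...,1]<60)&(abs(W[...,2]-.082)<.005)&(abs(W[...,1]+.07)<.06)&(abs(W[...,0]-.477)<.08);print(w.sum(),rect(W[w]))
j=(abs(W[...,2]-.075)<.004)&(abs(W[...,1]+.145)<.04)&(abs(W[...,0]-.502)<.04);print('jar',j.sum(),rect(W[j]) if j.any() else '')
E
```

```text
t 1.95 pos [ 0.4686 -0.06    0.1985] rpy [ 1.7999e+02 -5.0000e-02  1.6711e+02] gap 0.0919 ff 0.0 F [-0.  -0.4  0.4]
 shift [ 0.012 -0.066  1.454] turn [ 0.     -0.0001 -0.0003]
[[0.223, 0.975, 0.001], [0.942, -0.216, 0.257], [0.251, -0.057, -0.966]] [ 0.40142869 -0.04398929  0.38620579]
1206 (array([477.9, -70.6]), array([109.6,  60.1], dtype=float32), 167.0)
(array([477.8, -70.6]), array([110.4,  60.2], dtype=float32), 167.0)
3086 (array([475.1, -84.9]), array([100.9,  81.8], dtype=float32), 167.0)
jar 1585 (array([ 500.9, -142.6]), array([48.9, 44.4], dtype=float32), 11.0)
```

View pics/w1.png

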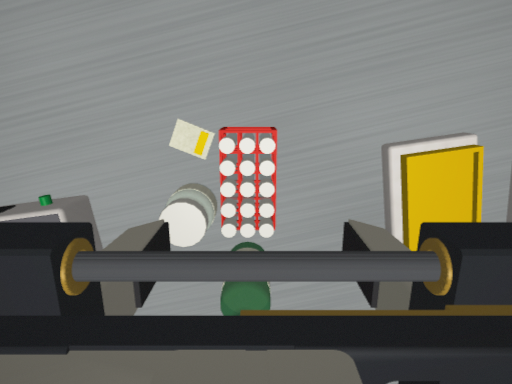

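The wrist view shows the rack at (248,181), the jar at (187,215) and both fingers open. The rack centre is (477.9, -70.6) mm at a yaw of -13°, and its size checks out as 110 x 60 mm.

Call:
arm_command([
  [[0.005,-0.069,0,0,0,0,1],[0,0,0.4,0,0,0,1],[0,0,0.4,0,0,0,1],[0,0,0.3,0,0,0,1],[0,0,0.2,0,0,0,1],[0,0,0.154,0,0,0,1],[0,0,0,0,0,0,1]],
])

```text
time: 2.88
eef_pos: [0.4654, -0.0672, 0.0236]
orientation: [3.141, -0.003, 2.918]
force: [0.3, -0.2, -0.5]
finger_gap: 0.0916
finger_force: 0.0
```

Call:
arm_command([
  [[0,0,0,0,0,0,-1],[0,0,0,0,0,0,-1],[0,0,0,0,0,0,-1],[0,0,0,0,0,0,-1],[0,0,0,0,0,0,-1],[0,0,0,0,0,0,-1]],
], force=45)

```text
time: 3.62
eef_pos: [0.4665, -0.0677, 0.0247]
orientation: [-3.142, 0.0, 2.918]
force: [-0.6, -1.9, 4.1]
finger_gap: 0.0516
finger_force: 45.0
```

The gap of 51.6 mm is smaller than the 60 mm rack, so I lift a little and check.

Call:
arm_command([
  [[0,0,-0.05,0,0,0,-1],[0,0,-0.1,0,0,0,-1],[0,0,-0.1,0,0,0,-1],[0,0,0,0,0,0,-1]],
])

```text
time: 4.12
eef_pos: [0.4672, -0.0678, 0.0557]
orientation: [-3.142, 0.003, 2.918]
force: [-0.4, 0.4, -3.9]
finger_gap: 0.0517
finger_force: 45.0
```

```bash
python3 - <<'E'
from h import *
plan([.4653,-.0673,.024],167.2)
c=cam('wrist');s=cam('side')
a=c['color'][80:300,100:400];b=cv2.resize(s['color'][150:260,220:370],(300,220))
cv2.imwrite('pics/w2.png',cv2.cvtColor(cv2.resize(np.hstack([a,b]),None,fx=1.33,fy=1.33),cv2.COLOR_RGB2BGR))
W=cloud(c);h=cv2.cvtColor(c['color'],cv2.COLOR_RGB2HSV)
m=(cv2.inRange(h,(0,90,60),(8,255,255))|cv2.inRange(h,(170,90,60),(179,255,255)))>0
print(np.nanpercentile(W[m][:,2],[50,75,90,98]).round(4))
E
```

```text
t 4.12 pos [ 0.4672 -0.0678  0.0557] rpy [-1.800e+02  1.500e-01  1.672e+02] gap 0.0517 ff 44.99 F [-0.4  0.4 -3.9]
 shift [0.017 0.    0.264] turn [-0.      0.0004 -0.    ]
[0.082  0.0829 0.0835 0.0967]
```

View pics/w2.png

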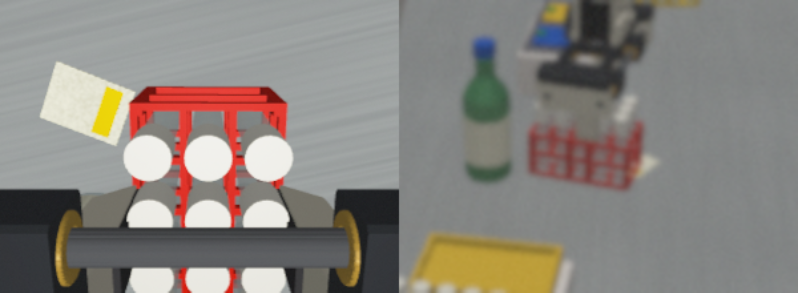

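The rack hangs level in the grip: the left half shows its near end, and the right half shows it lifted clear of the bottle. Now I carry it over the cradle.

Call:
arm_command([
  [[0,0,-0.2,0,0,0,-1],[0,0,-0.4,0,0,0,-1],[0,0,-0.3,0,0,0,-1],[0,0,-0.1,0,0,0,-1],[-0.03,0.15,0,0,0,0,-1],[-0.06,0.4,0,0,0,0,-1],[-0.06,0.45,0,0,0,0,-1],[-0.06,0.45,0,0,0,0,-1],[-0.05,0.25,0,0,0,-0.012,-1],[-0.003,0.08,0,0,0,-0.0116,-1]],
])

```text
time: 5.48
eef_pos: [0.5433, 0.1358, 0.172]
orientation: [-3.141, -0.003, 3.071]
force: [-0.4, -1.0, -3.6]
finger_gap: 0.0519
finger_force: 45.0
```

Call:
arm_command([
  [[0,0,0,0,0,0,-1],[0,0,0,0,0,0,-1]],
])

```text
time: 5.72
eef_pos: [0.5432, 0.1333, 0.1734]
orientation: [-3.141, -0.002, 3.065]
force: [0.6, -1.1, -4.3]
finger_gap: 0.0519
finger_force: 45.0
```

```bash
python3 - <<'E'
from h import *
plan([.5454,.1328,.175],175.5)
R=lambda h:(cv2.inRange(h,(0,90,50),(8,255,255))|cv2.inRange(h,(170,90,50),(179,255,255)))>0
for n in('wrist','top'):
    c=cam(n);save(c,'c_%s.png'%n);W=cloud(c);h=cv2.cvtColor(c['color'],cv2.COLOR_RGB2HSV)
    m=R(h)&(abs(W[...,0]-.55)<.12)&(abs(W[...,1]-.13)<.1)&(W[...,2]>.1)
    z=np.nanpercentile(W[m][:,2],[5,50,90,98]);print(n,m.sum(),z.round(4))
    t=m&(W[...,2]>z[2]-.008); print('toprail',rect(W[t]))
    P=W[t]; A=np.c_[P,np.ones(len(P))];A[:,2]=1; print('plane',np.linalg.lstsq(A[:,:3],P[:,2],rcond=None)[0].round(3))
    y=(cv2.inRange(h,(18,120,60),(35,255,255))>0)&(abs(W[...,0]-.557)<.1)&(abs(W[...,1]-.132)<.08)&(W[...,2]<.06)
    print('yellow',y.sum(),rect(W[y]) if y.any() else '')
E
```

```text
t 5.72 pos [0.5432 0.1333 0.1734] rpy [-1.7997e+02 -1.1000e-01  1.7559e+02] gap 0.0519 ff 44.99 F [ 0.6 -1.1 -4.3]
 shift [-0.019 -0.003 -0.013] turn [-0.0001 -0.0003  0.0003]
wrist 4264 [0.1545 0.1998 0.2013 0.2152]
toprail (array([544.5, 133.7]), array([88.8, 60.1], dtype=float32), 175.4)
plane [ 0.005 -0.014  0.201]
yellow 1801 (array([557.2, 135.2]), array([128.6,  82.1], dtype=float32), 175.5)
top 93 [0.1532 0.1892 0.2034 0.2835]
toprail (array([526.2, 106.4]), array([156.9,  53.5], dtype=float32), 14.5)
plane [-0.614 -3.411  0.911]
yellow 283 (array([523.2, 124.7]), array([63.2, 58.2], dtype=float32), 175.1)
```

View pics/c_wrist.png

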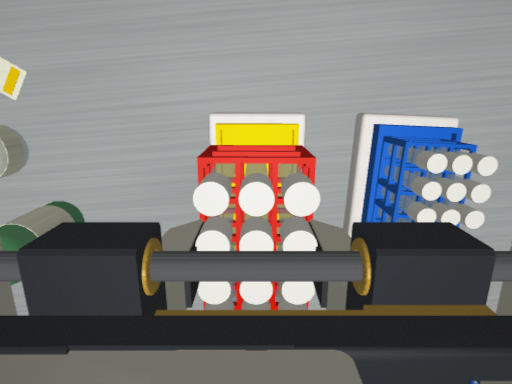

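The wrist view shows the red rack level over the yellow tray, whose near lip is at (257,130), with the blue rack well clear on the right. I now check the lateral alignment at the tray's near lip.

```bash
python3 - <<'E'
from h import *
c=cam('wrist');h=cv2.cvtColor(c['color'],cv2.COLOR_RGB2HSV);W=cloud(c)
y=(cv2.inRange(h,(18,120,60),(35,255,255))>0)
for r in range(118,148,3):
    u=np.nonzero(y[r,190:330])[0]+190
    if len(u)>5:
        P=rayplane(c,[[u[0]-.5,r],[u[-1]+.5,r]],.048)*1000; print(r,u[0],u[-1],len(u),P[:,:2].round(1).tolist(),P[:,:2].mean(0).round(1), W[r,u[len(u)//2]].round(4))
w=(h[...,1]<40)&(h[...,2]>130)
for r in (117,120,123):
    u=np.nonzero((w|y)[r,190:330])[0]+190
    P=rayplane(c,[[u[0]-.5,r],[u[-1]+.5,r]],.026)*1000;print('base',r,u[0],u[-1],P[:,:2].round(1).tolist(),P[:,:2].mean(0).round(1))
E
```

```text
124 216 298 83 [[490.6, 99.1], [496.7, 178.4]] [493.7 138.8] [0.4936 0.1388 0.0494]
127 216 298 83 [[493.4, 98.8], [499.6, 178.3]] [496.5 138.6] [0.4963 0.1386 0.0506]
130 216 298 83 [[496.2, 98.5], [502.4, 178.2]] [499.3 138.3] [0.4999 0.1383 0.0409]
133 216 298 83 [[499.1, 98.2], [505.3, 178.1]] [502.2 138.1] [0.5028 0.1381 0.0412]
136 216 298 83 [[501.9, 97.9], [508.1, 177.9]] [505.  137.9] [0.5057 0.1379 0.0414]
139 216 298 83 [[504.8, 97.5], [511.0, 177.8]] [507.9 137.7] [0.5085 0.1377 0.0423]
142 216 297 82 [[507.7, 97.2], [513.8, 176.7]] [510.8 137. ] [0.5116 0.1374 0.0413]
base 117 190 329 [[482.7, 70.6], [493.7, 213.0]] [488.2 141.8]
base 120 190 329 [[485.7, 70.2], [496.7, 213.0]] [491.2 141.6]
base 123 190 329 [[488.7, 69.8], [499.7, 212.9]] [494.2 141.4]
```

Call:
arm_command([
  [[-0.018,0.006,0,0,0,0,-1],[0,0,0.2,0,0,0,-1],[0,0,0.3,0,0,0,-1],[0,0,0.2,0,0,0,-1],[0,0,0.1,0,0,0,-1],[0,0,0.07,0,0,0,-1],[0,0,0,0,0,0,-1]],
])

```text
time: 6.75
eef_pos: [0.5462, 0.1344, 0.0702]
orientation: [3.141, 0.0, 3.066]
force: [0.2, 0.2, -3.1]
finger_gap: 0.0519
finger_force: 45.0
```

Call:
arm_command([
  [[0,0,0.01,0,0,0,-1],[0,0,0.01,0,0,0,-1],[0,0,0.01,0,0,0,-1]],
])

```text
time: 7.12
eef_pos: [0.5462, 0.1345, 0.0667]
orientation: [3.141, 0.001, 3.067]
force: [-0.3, -0.0, -3.9]
finger_gap: 0.0515
finger_force: 45.0
```

Call:
arm_command([
  [[0,0,0.01,0,0,0,-1],[0,0,0.01,0,0,0,-1],[0,0,0,0,0,0,-1]],
])

```text
time: 7.5
eef_pos: [0.546, 0.1344, 0.0647]
orientation: [3.141, 0.0, 3.067]
force: [-3.0, -1.3, 3.1]
finger_gap: 0.0519
finger_force: 45.0
```

Contact comes at the expected height, so I release.

Call:
arm_command([
  [[0,0,0.003,0,0,0,-1],[0,0,0,0,0,0,-0.2],[0,0,0,0,0,0,0.4],[0,0,0,0,0,0,1],[0,0,0,0,0,0,1],[0,0,0,0,0,0,1]],
])

```text
time: 8.25
eef_pos: [0.5461, 0.1345, 0.0636]
orientation: [3.141, 0.0, 3.067]
force: [-0.7, -0.4, 1.1]
finger_gap: 0.0872
finger_force: 0.0
```

Call:
arm_command([
  [[0,0,-0.1,0,0,0,1],[0,0,-0.3,0,0,0,1],[0,0,-0.4,0,0,0,1],[0,0,-0.3,0,0,0,1],[0,0,-0.1,0,0,0,1],[0,0,0,0,0,0,1]],
])

```text
time: 9.0
eef_pos: [0.5461, 0.1345, 0.208]
orientation: [3.141, 0.001, 3.066]
force: [-0.0, 0.3, -0.4]
finger_gap: 0.0919
finger_force: 0.0
```

```bash
python3 - <<'E'
from h import *
plan([.483,-.392,.195],175.0)
c=cam('wrist');h=cv2.cvtColor(c['color'],cv2.COLOR_RGB2HSV);W=cloud(c)
r=((cv2.inRange(h,(0,90,50),(8,255,255))|cv2.inRange(h,(170,90,50),(179,255,255)))>0)&(W[...,2]>.08)&(W[...,2]<.1)
print('rack',rect(W[r]),W[r][:,2].mean()); P=W[r]
print(np.linalg.lstsq(np.c_[P[:,:2],np.ones(len(P))],P[:,2],rcond=None)[0].round(3))
y=(cv2.inRange(h,(18,120,60),(35,255,255))>0)&(abs(W[...,2]-.045)<.012)
print('tray',rect(W[y]))
save(c,'p1.png')
E
```

```text
t 9.0 pos [0.5461 0.1345 0.208 ] rpy [1.7999e+02 6.0000e-02 1.7570e+02] gap 0.0919 ff 0.0 F [-0.   0.3 -0.4]
 shift [ 0.195 -4.414  0.107] turn [0.     0.0002 0.0019]
rack (array([558.2, 134.2]), array([110.6,  59.5], dtype=float32), 174.9) 0.09162499434767181
[0.003 0.003 0.09 ]
tray (array([557.7, 133.6]), array([129.7,  79.6], dtype=float32), 175.6)
```

View pics/p1.png

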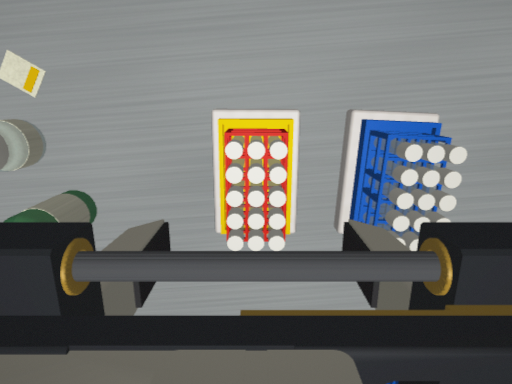

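The rack is seated: red at (256,185) inside the yellow tray, offset under 1 mm and level. Next I go to the switch.

Call:
arm_command([
  [[0.04,-0.2,-0.18,0,0,0,1],[0.04,-0.46,0,0,0,0,1],[0.04,-0.46,0,0,0,0,1],[0.04,-0.46,0,0,0,0,1],[0.04,-0.46,0,0,0,0,1],[0.04,-0.46,0,0,0,0,1],[0.04,-0.46,0,0,0,0,1],[0.04,-0.46,0,0,0,0,1],[0.04,-0.46,0,0,0,0,1],[0.03,-0.46,0,0,0,0,1]],
])

```text
time: 10.3
eef_pos: [0.4591, -0.3826, 0.2271]
orientation: [3.139, -0.003, 3.066]
force: [0.8, 0.1, -0.0]
finger_gap: 0.0917
finger_force: 0.0
```

Call:
arm_command([
  [[0,-0.03,0,0,0,0.002,0.1],[0,0,0,0,0,0,0.1],[0,0,0,0,0,0,0.1]],
])

```text
time: 10.68
eef_pos: [0.4602, -0.3834, 0.2287]
orientation: [3.14, -0.001, 3.056]
force: [0.1, -0.5, 0.1]
finger_gap: 0.0663
finger_force: 0.0
```

```bash
python3 - <<'E'
from h import *
plan([.483,-.392,.16],175.0);print(ctrl.state()['q'].round(2))
c=cam('wrist');h=cv2.cvtColor(c['color'],cv2.COLOR_RGB2HSV);W=cloud(c);save(c,'s1.png')
near=(abs(W[...,0]-.51)<.12)&(abs(W[...,1]+.36)<.13)
y=(cv2.inRange(h,(18,110,50),(35,255,255))>0)&near
b=(cv2.inRange(h,(100,110,40),(130,255,255))>0)&near
for n,m in(('y',y),('b',b)):
    p=m&(abs(W[...,2]-.066)<.005); print(n,'plate',p.sum(),rect(W[p]),W[p][:,2].mean())
    k,l,s,ce=cv2.connectedComponentsWithStats((m&(W[...,2]>.085)).astype(np.uint8))
    for i in range(1,k):
        if s[i,4]>8: print(n,s[i],ce[i].round(1),W[l==i].mean(0).round(4),W[l==i].max(0).round(4),W[l==i].min(0).round(4))
t=near&(abs(W[...,2]-.0605)<.004);print('top',rect(W[t]))
g=(cv2.inRange(h,(40,80,40),(85,255,255))>0)&near
k,l,s,ce=cv2.connectedComponentsWithStats(g.astype(np.uint8))
for i in range(1,k):
    if s[i,4]>8: print('g',ce[i],W[l==i].mean(0).round(4))
E
```

```text
t 10.68 pos [ 0.4602 -0.3834  0.2287] rpy [ 1.7993e+02 -4.0000e-02  1.7507e+02] gap 0.0663 ff 0.0 F [ 0.1 -0.5  0.1]
 shift [-0.195 -0.055  0.573] turn [ 0.0002 -0.0001  0.0002]
[-0.82  0.46  1.25  0.    1.43 -2.31]
y plate 2190 (array([ 509.1, -395.5]), array([91.4, 50.6], dtype=float32), 175.0) 0.06776523730090935
y [235 186  21  20 297] [245.7 195.5] [ 0.4654 -0.3917  0.1559] [ 0.481  -0.3839  0.1602] [ 0.4583 -0.4034  0.1239]
y [230 198   8  18  56] [232.2 206.4] [ 0.4849 -0.4076  0.1217] [ 0.4969 -0.4038  0.1314] [ 0.4778 -0.41    0.1104]
y [259 198   5  14  46] [261.5 205.3] [ 0.4863 -0.3794  0.1214] [ 0.4928 -0.3775  0.1244] [ 0.4803 -0.3823  0.1159]
y [237 218   5  10  14] [237.7 223.8] [ 0.5084 -0.4054  0.1076] [ 0.5118 -0.4023  0.1106] [ 0.5039 -0.4064  0.1002]
y [112 238  25  58 744] [121.2 266.6] [ 0.4292 -0.4153  0.3409] [ 0.4395 -0.414   0.3464] [ 0.4228 -0.4173  0.328 ]
y [376 238  25  58 755] [390.7 266.5] [ 0.435  -0.3459  0.3414] [ 0.4446 -0.3443  0.3465] [ 0.4284 -0.3473  0.3309]
y [ 187  305  325   11 2447] [376.9 311.3] [ 0.4413 -0.3524  0.3505] [ 0.4451 -0.3189 
[... 258 characters left out ...]
3 197   7  15  84] [306.  204.7] [ 0.4899 -0.3365  0.1202] [ 0.4969 -0.3329  0.1286] [ 0.4831 -0.3387  0.1105]
b [335 206   3   6   9] [336.4 209. ] [ 0.496  -0.3077  0.1222] [ 0.4986 -0.307   0.1243] [ 0.4923 -0.3087  0.1204]
b [304 220   4   8   9] [305.2 223.3] [ 0.5183 -0.335   0.0965] [ 0.5198 -0.3346  0.1084] [ 0.5167 -0.3352  0.0883]
b [318 221   3  26  33] [318.9 233.2] [ 0.4637 -0.3478  0.2496] [ 0.5205 -0.3191  0.2622] [ 0.4542 -0.3503  0.0892]
top (array([ 508.2, -359.8]), array([170. , 113.3], dtype=float32), 85.0)
g [320.4494382  149.95505618] [ 0.4512 -0.3047  0.0357]
g [248.29333333 241.10666667] [ 0.5451 -0.3987  0.0702]
g [309.76712329 241.23287671] [ 0.5513 -0.3273  0.0704]
```

View pics/s1.png

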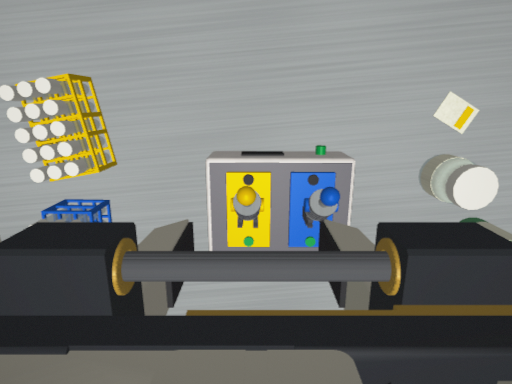

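The view shows the yellow lever ball at (246,195), its ears at (232,206) and (261,205), and the blue ball at (330,196). The ear midpoint of (485, -393) mm agrees with the plate geometry, so I descend.

Call:
arm_command([
  [[-0.213,-0.062,0,0,0,0,0.1],[0,0,0,0,0,0,0.1],[0,0,0.2,0,0,0,0.1],[0,0,0.3,0,0,0,0.1],[0,0,0.2,0,0,0,0.1],[0,0,0.15,0,0,0,0.1],[0,0,0.1,0,0,0,0.1],[0,0,0.1,0,0,0,0.1],[0,0,0.05,0,0,0,0.1],[0,0,0,0,0,0,0.1]],
], force=40)

```text
time: 11.98
eef_pos: [0.4847, -0.3945, 0.0971]
orientation: [3.141, -0.0, 3.054]
force: [0.7, -0.0, 0.5]
finger_gap: 0.0507
finger_force: 0.0
```

Call:
arm_command([
  [[0,0.01,0,0,0,0,0],[0,0,0,0,0,0,-0.25],[0,0,0,0,0,0,-0.3],[0,0,0,0,0,0,-1],[0,0,0,0,0,0,-1],[0,0,0,0,0,0,-1]],
])

```text
time: 12.72
eef_pos: [0.4851, -0.394, 0.0975]
orientation: [-3.141, 0.001, 3.054]
force: [-0.7, -2.7, 2.0]
finger_gap: 0.0216
finger_force: 40.0
```

The gap reads 21.6 mm, well below the 32 mm over the ears. A small test lift will show from the force whether I hold the sprung collar or the fixed cheeks.

Call:
arm_command([
  [[0,0,-0.02,0,0,0,-1],[0,0,-0.02,0,0,0,-1],[0,0,0,0,0,0,-1]],
])

```text
time: 13.1
eef_pos: [0.4848, -0.3938, 0.102]
orientation: [-3.141, 0.0, 3.054]
force: [0.3, -5.2, -4.5]
finger_gap: 0.0215
finger_force: 40.0
```

```bash
python3 - <<'E'
from h import *
plan([.485,-.393,.11],175.0)
c=cam('wrist');s=cam('side')
a=cv2.resize(c['color'][150:260,175:335],(400,275),interpolation=cv2.INTER_CUBIC);b=cv2.resize(s['color'][125:190,240:335],(400,275),interpolation=cv2.INTER_CUBIC)
cv2.imwrite('pics/l1.png',cv2.cvtColor(np.hstack([a,b]),cv2.COLOR_RGB2BGR))
E
```

```text
t 13.1 pos [ 0.4848 -0.3938  0.102 ] rpy [-179.98    0.    174.97] gap 0.0215 ff 39.99 F [ 0.3 -5.2 -4.5]
 shift [-0.001  0.006 -0.067] turn [-0.0001  0.     -0.0001]
```

View pics/l1.png

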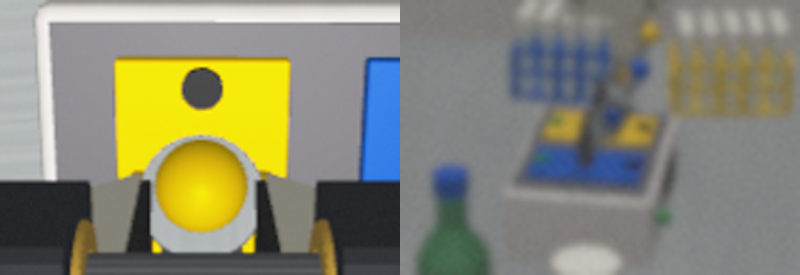

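The left crop shows the fingers on the ears either side of the collar. The -4.5 N is the spring, so I hold the collar and finish the lift along the lever.

Call:
arm_command([
  [[0.026,0,-0.028,0,0,0,-1],[0.027,0,-0.029,0,0,0,-1],[0,0,0,0,0,0,-1]],
])

```text
time: 13.58
eef_pos: [0.479, -0.3933, 0.109]
orientation: [-3.141, 0.001, 3.054]
force: [1.6, -6.0, -4.5]
finger_gap: 0.0215
finger_force: 40.0
```

Call:
arm_command([
  [[-0.04,0,-0.022,0,0,0,-1],[-0.04,0,-0.018,0,0,0,-1],[-0.043,0,-0.013,0,0,0,-1],[-0.043,0,-0.01,0,0,0,-1],[0,0,0,0,0,0,-1]],
])

```text
time: 14.2
eef_pos: [0.4979, -0.3948, 0.1155]
orientation: [3.141, -0.002, 3.054]
force: [-0.3, -6.5, -6.9]
finger_gap: 0.022
finger_force: 40.0
```

Call:
arm_command([
  [[-0.044,0,-0.006,0,0,0,-1],[-0.044,0,-0.002,0,0,0,-1],[-0.044,0,0.002,0,0,0,-1],[-0.044,0,0.006,0,0,0,-1],[-0.043,0,0.01,0,0,0,-1],[-0.043,0,0.013,0,0,0,-1],[-0.04,0,0.018,0,0,0,-1],[-0.04,0,0.022,0,0,0,-1],[0,0,0,0,0,0,-1]],
])

```text
time: 15.32
eef_pos: [0.5394, -0.398, 0.1084]
orientation: [3.141, -0.0, 3.054]
force: [-0.1, -0.1, 0.1]
finger_gap: 0.0006
finger_force: 0.0
```

The grip slipped off. I locate the lever before doing anything else.

```bash
cat >> h.py <<'E'
def lever(c,piv=(.5091,-.3955,.072),hmin=18):
    h=cv2.cvtColor(c['color'],cv2.COLOR_RGB2HSV);W=cloud(c)
    m=(cv2.inRange(h,(hmin,110,50),(35,255,255))>0)&(abs(W[...,0]-.51)<.1)&(abs(W[...,1]+.395)<.035)&(W[...,2]>.085)&(W[...,2]<.18)
    k,l,s,ce=cv2.connectedComponentsWithStats(m.astype(np.uint8))
    ax=np.array([.9962,-.0872]);
    for i in range(1,k):
        if s[i,4]>8:
            P=W[l==i];d=P-np.array(piv);x=d[:,:2]@ax;y=d[:,:2]@[.0872,.9962]
            print(s[i],'x',(x.mean()*1e3).round(1),'y',(y.mean()*1e3).round(1),'z',(d[:,2].mean()*1e3).round(1),(d[:,2].max()*1e3).round(1))
E
python3 - <<'E'
from h import *
plan([.5394,-.398,.19],175)
c=cam('wrist');print('wrist');lever(c);s=cam('top');print('top');lever(s);t=cam('side');print('side');lever(t)
a=cv2.resize(c['color'][150:300,135:375],(440,275),interpolation=cv2.INTER_CUBIC);b=cv2.resize(t['color'][125:190,240:325],(360,275),interpolation=cv2.INTER_CUBIC)
cv2.imwrite('pics/l2.png',cv2.cvtColor(np.hstack([a,b]),cv2.COLOR_RGB2BGR))
E
```

```text
t 15.32 pos [ 0.5394 -0.398   0.1084] rpy [ 1.7997e+02 -3.0000e-02  1.7499e+02] gap 0.0006 ff 0.0 F [-0.1 -0.1  0.1]
 shift [ 0.     0.001 -0.68 ] turn [ 0.0001 -0.0001 -0.    ]
wrist
[ 235  128   39   40 1208] x -21.2 y -0.0 z 92.9 96.9
[223 141  10  28 144] x -13.2 y -14.7 z 60.9 69.2
[277 141   9  27 124] x -13.0 y 14.2 z 60.3 63.6
[237 174   7   4  10] x 2.7 y -9.1 z 39.7 70.4
[250 240   1  11  11] x 21.2 y -1.8 z 94.3 99.5
top
side
```

View pics/l2.png

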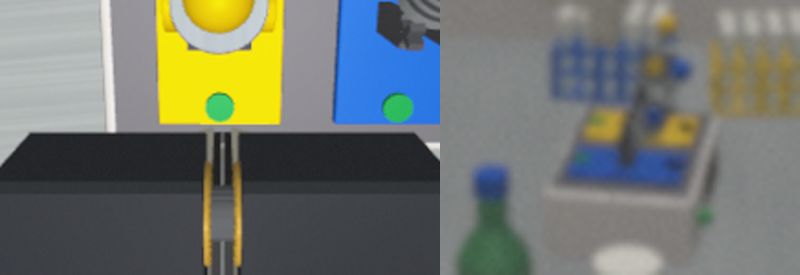

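The wrist crop shows the lever at about -13° (the ball is behind the green dot at (219,107)), with the collar resting partly lifted. The blue switch is untouched. I regrip, centred on the ears and with more force.

Call:
arm_command([
  [[0,0,-0.3,0,0,0,-1],[0,0,-0.4,0,0,0,0.1],[0.1,0,0,0,0,0,0.1],[0.2,0,0,0,0,0,0.1],[0.06,0,0,0,0,0,0.1],[0,0,0,0,0,0,0.1]],
], force=60)

```text
time: 16.23
eef_pos: [0.4959, -0.3944, 0.1927]
orientation: [3.141, -0.0, 3.053]
force: [0.4, -0.4, 0.7]
finger_gap: 0.0459
finger_force: 0.0
```

```bash
python3 - <<'E'
from h import *
plan([.4965,-.3944,.1075],175)
c=cam('wrist');lever(c)
E
```

```text
t 16.23 pos [ 0.4959 -0.3944  0.1927] rpy [179.98  -0.   174.94] gap 0.0459 ff 0.0 F [ 0.4 -0.4  0.7]
 shift [-0.005  0.     0.71 ] turn [ 0.0001 -0.     -0.0002]
[235 182   7  21  71] x -14.6 y -14.5 z 61.0 71.7
[244 182  23  23 423] x -21.9 y -0.0 z 92.4 96.6
[270 183   5  18  58] x -14.2 y 14.1 z 59.8 62.7
```

Call:
arm_command([
  [[0,0,0.2,0,0,0,0.1],[0,0,0.2,0,0,0,0.1],[0,0,0.15,0,0,0,0.1],[0,0,0.1,0,0,0,0.1],[0,0,0.06,0,0,0,0.1],[0,0,0,0,0,0,-0.2],[0,0,0,0,0,0,-1],[0,0,0,0,0,0,-1],[0,0,0,0,0,0,-1]],
], force=60)

```text
time: 17.4
eef_pos: [0.4965, -0.3951, 0.1084]
orientation: [-3.14, 0.001, 3.054]
force: [0.3, -2.7, 0.6]
finger_gap: 0.0222
finger_force: 60.0
```

Call:
arm_command([
  [[0.005,0,-0.02,0,0,0,-1],[0.005,0,-0.02,0,0,0,-1],[0,0,0,0,0,0,-1]],
])

```text
time: 17.77
eef_pos: [0.495, -0.3947, 0.1124]
orientation: [-3.141, 0.0, 3.054]
force: [2.1, -5.2, -6.1]
finger_gap: 0.0216
finger_force: 60.0
```

Call:
arm_command([
  [[-0.036,0,-0.006,0,0,0,-1],[-0.036,0,-0.005,0,0,0,-1],[-0.04,0,0,0,0,0,-1]],
])

```text
time: 18.15
eef_pos: [0.5068, -0.3957, 0.113]
orientation: [3.141, -0.004, 3.054]
force: [-4.5, -4.9, -6.3]
finger_gap: 0.0219
finger_force: 60.0
```

```bash
python3 - <<'E'
from h import *
plan([.5091,-.3955,.114],175);c=cam('wrist');lever(c)
E
```

```text
t 18.15 pos [ 0.5068 -0.3957  0.113 ] rpy [179.98  -0.23 174.97] gap 0.0219 ff 59.99 F [-4.5 -4.9 -6.3]
 shift [-0.019  0.003 -0.009] turn [ 0.0001 -0.0006 -0.0001]
[226 209  11  13  51] x -10.8 y -13.7 z 60.9 71.6
[276 214   8   9  47] x -10.7 y 13.4 z 62.2 71.6
[238 228  35  23 674] x -11.2 y -0.1 z 93.7 98.4
```

The lever is following. For the rest I turn the tool with the lever, rotating it rigidly about the pivot, so the ears do not twist out of the pads.

Call:
arm_command([
  [[-0.042,0,0,0,0.0194,0,-1],[-0.042,0,0,0,0.0194,0,-1],[0,0,0,0,0,0,-1]],
])

```text
time: 18.58
eef_pos: [0.5182, -0.3967, 0.1104]
orientation: [3.141, -0.25, 3.055]
force: [-3.1, -6.6, -4.8]
finger_gap: 0.0219
finger_force: 60.0
```

```bash
python3 - <<'E'
from h import *
plan([.5091,-.3955,.114],175);c=cam('wrist');lever(c);c=cam('top');lever(c)
E
```

```text
t 18.57 pos [ 0.5182 -0.3967  0.1104] rpy [179.99 -14.32 175.03] gap 0.0219 ff 60.0 F [-3.1 -6.6 -4.8]
 shift [ 0.081  0.003 -0.01 ] turn [ 0.     -0.0398  0.0001]
[226 204  13  19  61] x 4.7 y -13.6 z 59.2 70.7
[276 213   8  10  54] x 5.4 y 13.4 z 61.6 71.8
[237 229  36  22 647] x 13.0 y -0.2 z 93.1 97.5
```

Call:
arm_command([
  [[-0.042,0,0,0,0.0194,0,-1],[-0.042,0,0,0,0.0194,0,-1],[-0.042,0,0,0,0.0194,0,-1],[0,0,0,0,0,0,-1]],
])

```text
time: 19.18
eef_pos: [0.5281, -0.3976, 0.1033]
orientation: [3.138, -0.629, 3.051]
force: [-15.1, -2.1, 2.3]
finger_gap: 0.0215
finger_force: 60.0
```

```bash
python3 - <<'E'
from h import *
plan([.5091,-.3955,.114],175);c=cam('wrist');lever(c);c=cam('top');lever(c)
E
```

```text
t 19.18 pos [ 0.5281 -0.3976  0.1033] rpy [179.82 -36.02 174.83] gap 0.0215 ff 59.99 F [-15.1  -2.1   2.3]
 shift [0.181 0.003 0.022] turn [ 0.0006 -0.1001 -0.0006]
[226 187  14  36  86] x 18.0 y -13.0 z 48.8 63.5
[263 187   1  10  10] x -3.4 y 5.1 z 22.8 23.7
[276 213   9  10  56] x 23.2 y 13.5 z 54.4 63.4
[235 226  40  25 768] x 42.2 y -0.3 z 83.7 87.5
[276 246   2   5   9] x 41.0 y 10.7 z 57.7 63.7
[397 193   5   4  11] x 40.5 y -5.0 z 81.7 87.0
```

The lever is at the far stop (ball x of 42 mm or more, 15 N push). I lower the collar and release it.

Call:
arm_command([
  [[0,0,0.04,0,0,0,-1],[0,0,0.04,0,0,0,-1],[0,0,0.02,0,0,0,-1],[0,0,0,0,0,0,-0.2],[0,0,0,0,0,0,0.1],[0,0,0,0,0,0,0.1],[0,0,0,0,0,0,0.1]],
])

```text
time: 20.15
eef_pos: [0.5258, -0.3966, 0.0979]
orientation: [3.141, -0.609, 3.055]
force: [0.5, 0.4, -0.3]
finger_gap: 0.0503
finger_force: 0.0
```

Call:
arm_command([
  [[0,0,-0.1,0,0,0,0.1],[0,0,-0.2,0,0,0,0.1],[0,0,-0.3,0,0,0,0.1],[0,0,-0.3,0,0,0,0.1],[0,0,-0.2,0,0,0,0.1],[0,0,0,0,0,0,0.1]],
])

```text
time: 20.9
eef_pos: [0.5631, -0.3831, 0.1972]
orientation: [-3.123, -0.581, 3.053]
force: [-1.2, -0.2, 0.8]
finger_gap: 0.0509
finger_force: 0.0
```

```bash
python3 - <<'E'
from h import *
plan([.5091,-.3955,.25],175);c=cam('wrist');lever(c);print('top');c=cam('top');lever(c,hmin=15)
E
```

```text
t 20.9 pos [ 0.5631 -0.3831  0.1972] rpy [-178.93  -33.26  174.9 ] gap 0.0509 ff 0.0 F [-1.2 -0.2  0.8]
 shift [ 0.609 -0.145 -0.124] turn [-0.0028 -0.0924  0.0006]
[227 182   2  14  14] x 1.4 y -10.5 z 33.8 37.7
[245 182   1   9   9] x -0.2 y 5.8 z 36.6 38.0
[219 201   6  16  52] x 24.0 y -14.6 z 49.7 57.3
[251 201   5  16  68] x 24.2 y 14.0 z 48.1 51.7
[222 211  23  22 381] x 44.1 y 0.1 z 83.0 87.6
top
[394 191   7   6  33] x 41.9 y 1.0 z 82.4 87.5
[386 201   3   5  14] x 21.5 y 14.2 z 46.1 53.0
```

The ball is at x 44 and the ears at (24, ~42) mm, so the lever is fully ON and the collar is down. Last, I check the rack and the blue lever, then hand in.

```bash
python3 - <<'E'
from h import *
c=cam('top');h=cv2.cvtColor(c['color'],cv2.COLOR_RGB2HSV);W=cloud(c)
r=((cv2.inRange(h,(0,90,50),(8,255,255))|cv2.inRange(h,(170,90,50),(179,255,255)))>0)&(abs(W[...,0]-.557)<.1)&(abs(W[...,1]-.133)<.06)
print('rack',rect(W[r]),np.nanpercentile(W[r][:,2],90))
b=(cv2.inRange(h,(100,110,40),(130,255,255))>0)&(abs(W[...,0]-.51)<.1)&(abs(W[...,1]+.322)<.04)&(W[...,2]>.13)
print('blue ball',b.sum(),W[b].mean(0) if b.any() else '')
print(ctrl.state()['force'],ctrl.sign_off())
E
```

```text
rack (array([561.3, 133.8]), array([116.7,  61.3], dtype=float32), 175.2) 0.09250082007383158
blue ball 0 
the job is handed in; nothing more can be done
[-0.70463645  0.41213583 -0.19428776] None
```

The job is handed in: the red rack sits level in the yellow cradle and is let go, and the yellow lever is fully ON with its collar down. The collar grip slipped once mid-throw and I regripped it; the last check couldn't see the blue lever, though it looked untouched earlier and I never drove it.

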